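Lift the cone basket out of the ultrasonic bath and hold it up level

ROBOT

A 6-joint arm with a two-finger parallel gripper is mounted at the origin on a cart in front of the work surface, level with it; the furniture and walls round the work are solid. World frame = base frame: x ahead of the robot, y to its left, z up, the work surface at z = 0. Lengths are in m, angles in rad, forces in N, time in s.
With the tool pointing down it reaches from about 0.25 to 0.85 m from the base axis. Payload 12.5 kg.
Tool frame: the origin (TCP) lies at the very end of the fingers, on their centre line; the grasp point (between the pads) lies 19 mm behind it; z points along the fingers, y is the line along which they close (so a half turn about z gives the same grasp; the last joint's range is limited). The gripper opens to 93 mm and grips with 3 to 60 N. Pads are 15 mm wide; open, the fingers measure 128 mm over their backs; the gripper's body (75 mm by 188 mm) begins 65 mm behind the grasp point.
Start: joints at [1.083, 0.351, 1.652, -0, 1.139, -0.085], TCP at [0.216, 0.506, 0.182] pointing down, gripper open.
Joint ranges: [-2.75, 2.75], [-0.79, 2.1], [0.01, 2.65], [-1.57, 4.71], [0.07, 3.14], [-2.87, 2.87]. Speed limits (rad/s): [2.22, 2.22, 2.79, 3.14, 3.14, 3.14].

INTERFACE

Orientations are given as [roll, pitch, yaw] about the fixed x, y, z axes, in that order (R = Rz(yaw) Ry(pitch) Rx(roll)).
In Python, from rig import env gives the robot as it stands. The module is installed in compiled form; this text tells all that it offers.
- The arm moves only by the shell command python3 -m crank 'ROWS' [FORCE]. ROWS is a JSON object of lists of equal length, an entry for each row: "linear": the shift along the tool's x, y, z in units of 750 mm (1.0 is 750 mm), a list of three; "dr": the turn, a rotation vector about the tool's x, y, z in units of 180 degrees (1.0 is 180 degrees), a list of three; "hand": the opening, from 0 (shut) to 1 (fully open). A call has 1 to 20 rows; each row is the pose to reach, as a shift and turn from the pose commanded when the call began, along the tool's axes at that moment, turning the shorter way round; what a row does not reach only later rows make up. A row lasts 1/8 s, in which the tool goes at most 62.5 mm and 10.7 degrees, less where a joint would pass 70% of its speed; a pose out of reach is approached as far as the arm can. A call with a number of a shift or a turn outside -1 to 1 is refused whole. A call with a gripper value outside its range is refused whole. The fingers move at their own pace and stop on an object; FORCE is the grip in N (left out, the last holds). Time passes only in rows, so rows that repeat a pose let the fingers close. It gives the time, the measured TCP pose, the force, the opening and the grip force at its end, in the units of the state.
- env.read_state(): the state, without advancing time (a new reading comes with each control period).
- env.read_camera(name): name is "scene" or "top" or "wrist"; returns the picture (384x512x3 uint8, blue, green, red); there is no depth.
- env.camera_model(name): a dict with "intrinsics" (3x3 intrinsics, pixels), "rvec" (rotation vector, rad) and "tvec" (3), from world to camera coordinates, as OpenCV has them; the wrist camera has in their place "tool_from_camera" (4x4, takes a point from camera to tool coordinates, whose origin is the TCP and whose axes are the flange's). Camera axes: x right, y down, z forward; pixel columns grow to the right and rows downward; lengths in m; the calibration is good to about 2 mm. A picture is of the moment at which its call begins: read the wrist's pose just before it. camera_model takes no time and is no camera call.
- env.job_done(): hands the job in; it is judged then, once.
The state is a dict: "time_s": time; "joint_positions": joint angles; "qvel": joint speeds; "joint_torque": joint torques, N m; "eef_pos": TCP position; "ee_rot": TCP orientation; "force": force on the tool from outside, world axes, zero at the start; "moment": the same for the moment, N m; "width": opening from 0.0 (shut) to 1.0 (fully open); "finger_force": force on a finger pad.
Only numpy, scipy, OpenCV 4.12 (cv2) and the standard library are available. Lean on these libraries where they do the work, as an engineer would, in place of code of your own. Each camera call takes 0.05 s, during which the arm holds its last target. There are 200 camera calls.

TASK

The cones have finished in the drained ultrasonic bath: take off the bath's steel lid and lay it flat, right way up, on the middle of the green drip mat without dropping it. Then raise the wire basket with its two cones out by its blue handle, keeping it level all the way, and finish while holding it level and still straight above the open bath, its underside about 5 cm above the bath's rim, so that the cones can be looked over. Do not set the basket down or let go of it, and leave the bottles and the beaker behind where they stand.

Things in the scene. Friction and masses are not known exactly. Their poses are not given: they have to be found in the camera images.
- bath: White bench ultrasonic bath, blue front panel, fixed upright; casing 200 (x) x 144 (y) mm, rim at z = 130 mm. Origin: on the trolley top under the tank's centre. x points from the front panel to the back (casing from x = -107, its knob to -123, to +94 mm), y to its left, z up. Open tank 160 mm along x, 116 mm along y, floor at z = 30 mm.
- lid: Loose steel lid on the bath, 0.2 kg: shell 154 (x) x 110 (y) x 36 mm high, open below, round it a flange 178 x 134 mm, 8 mm above the lower edge. Flange rests on the rim; the lower 8 mm sits in the tank's mouth with 3 mm play; the basket's handle stands inside, so lift straight up 40 mm before going sideways. Origin: centre of the lower edge, on which it stands when put down; axes as the bath's.
- lid_grip (a point): Middle of the black arched handle on top of the lid, 62 mm above the lid's origin: a level round bar of 12 mm diameter along the lid's y, 56 mm straight length, 20 mm of clear space under it. Pinch it from above, fingers closing along the lid's x.
- mat: Green ribbed drip mat, 204 mm (x) x 158 mm (y) x 4 mm thick, fixed flat on the trolley beside the bath. Origin: centre of its underside, on the trolley top; z up. It may be left or right of the bath.
- basket: Loose wire basket of stainless steel, 152 mm (x) x 108 mm (y) x 45 mm high, open above, about 0.25 kg, standing on the tank floor with 4 mm of play to the tank walls on each side. Origin: centre of its underside, z up; axes start parallel to those of the bath.
- bail (a joint): Angle of the basket's hinged bail handle, rad: 0 = upright, + leans to the basket's +x, stops at -0.35 and +0.35. Pivot line along the basket's y, 41 mm above its origin. Friction (about 0.02 N m) keeps the handle at any angle, and the lifted basket from swinging. Held upright, the basket hangs balanced below the grip.
- bail_grip (a point): Middle of the blue grip sleeve atop the bail: round, 12 mm diameter, 56 mm long, along the basket's y, 70 mm from the pivot line. Bail upright: 111 mm above the basket's origin (11 mm above the bath's rim); at a stop: 107 mm above it, 24 mm to the side. Pinch from above, fingers closing along the basket's x, opened no wider than about 60 mm when reaching in.
- cone_a: Nickel cone, 33 mm diameter, 15 mm high, 0.03 kg, standing loose on the basket floor. Origin: centre of its underside.
- cone_b: Second cone, same as the first, also loose in the basket.
- brown_bottle: Bystander: brown reagent bottle with blue cap, 72 mm diameter, 148 mm high, behind the work. Origin: centre of its underside. Leave alone.
- beaker: Bystander: glass beaker, 72 mm diameter, 90 mm high, behind the work. Origin: centre of its underside. Leave alone.
- wash_bottle: Bystander: white wash bottle with red spout, 73 x 122 mm, 223 mm high, at the far right of the trolley. Origin: centre of its underside. Leave alone.

How it is judged:
By the outcome, as a careful person would: the job done as asked, in the order asked, and still so for the second after the job is handed in, while the arm keeps its last pose, push and grip.
It also fails if it takes over 53 s, if anything falls off the work surface, if the arm or the gripper's body presses on something with over 40 N, if the wrist force passes 120 N, or if a joint passes its speed limit or range.

## Working session

There is one attempt and no reset: what is moved stays moved. The work goes in short steps, Python scripts to look and compute and a shell command to move; the robot and the scene stay as the last step left them, time stands still between calls to the robot, and variables do not carry over. Pictures are saved under pics/ and viewed, at most 13 in all, crops included, and the job is handed in when it is done.

```bash
mkdir -p pics
cat > h.py <<'E'
from rig import env
import cv2, numpy as np
from scipy.spatial.transform import Rotation as R
def tool():
    s=env.read_state(); return R.from_euler('xyz',s['ee_rot']).as_matrix(), np.array(s['eef_pos'])
def cam(n):
    m=env.camera_model(n); K=np.array(m['intrinsics'],float)
    if n=='wrist':
        Rt,p=tool(); T=np.array(m['tool_from_camera']); return K,Rt@T[:3,:3],Rt@T[:3,3]+p
    Rc=cv2.Rodrigues(np.array(m['rvec'],float))[0]; return K,Rc.T,-Rc.T@np.array(m['tvec'],float).ravel()
def onplane(c,uv,z):
    K,Rw,o=c; d=Rw@np.linalg.solve(K,[uv[0],uv[1],1]); return o+d*(z-o[2])/d[2]
def proj(c,P):
    K,Rw,o=c; q=K@(Rw.T@(np.array(P)-o)); return q[:2]/q[2]
E
python3 - <<'E'
from h import *
print(env.read_state())
a=env.read_camera('scene');b=env.read_camera('top')
cv2.imwrite('pics/s0.png',a);cv2.imwrite('pics/t0.png',b)
for n in('scene','top'):print(cam(n))
E
```

```text
{'time_s': 0.0, 'joint_positions': array([ 1.08338316e+00,  3.51248572e-01,  1.65242417e+00, -2.59475014e-05,
        1.13907990e+00, -8.46005486e-02]), 'qvel': array([ 0.00161476, -0.00010403, -0.00096761,  0.00044451, -0.00032802,
       -0.00013145]), 'joint_torque': array([-2.36520555e-04, -4.97316957e+01, -2.85256577e+01,  6.98645879e-02,
        2.56419025e-02, -1.34050929e-04]), 'eef_pos': array([0.21540763, 0.50564653, 0.18179466]), 'ee_rot': array([-3.14043482e+00, -7.45488908e-05,  2.73879086e+00]), 'force': array([ 0.25043003,  0.50502731, -0.05824316]), 'moment': array([-0.02740935,  0.01212249,  0.01789633]), 'finger_force': 0.0, 'width': 0.9975932723438905}
(array([[427.63803252,   0.        , 252.91644425],
       [  0.        , 427.63803252, 191.94810791],
       [  0.        ,   0.        ,   1.        ]]), array([[ 0.58572623, -0.58063304,  0.56549983],
       [-0.81050227, -0.42243448,  0.4057526 ],
       [ 0.00329326, -0.69599884, -0.71803535]]), array([ 0.01568023, -0.48008148,  0.83474688]))
(array([[496.42462311,   0.        , 247.9652619 ],
       [  0.        , 496.42462311, 185.96667716],
       [  0.        ,   0.        ,   1.        ]]), array([[-0.02868009, -0.98457127,  0.17261767],
       [-0.99954682,  0.0298276 ,  0.00405699],
       [-0.00914317, -0.17242309, -0.98498055]]), array([ 0.42163709, -0.08228468,  1.24157346]))
```

View pics/s0.png

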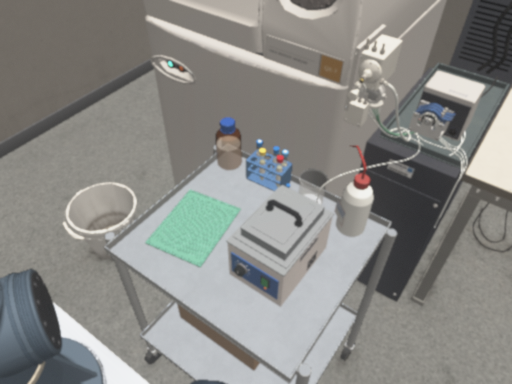

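View pics/t0.png

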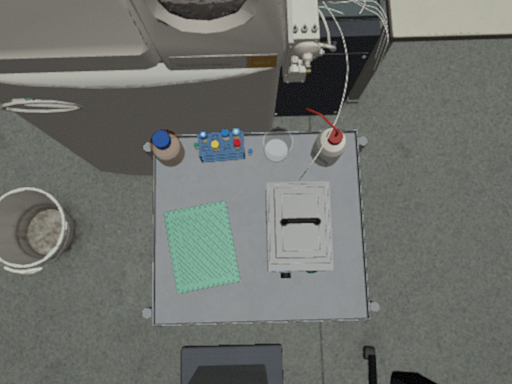

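The scene view shows the bath at right with the lid handle near (285,212) and the mat at left. In the top view the handle is at (300,221), the mat's centre near (201,246), and the beaker at (277,150).

Run:
```python
from h import *
t=cv2.imread('pics/t0.png');s=cv2.imread('pics/s0.png')
ct,cs=cam('top'),cam('scene')
def blob(im,m,roi):
    x0,y0,x1,y1=roi;M=np.zeros_like(m);M[y0:y1,x0:x1]=m[y0:y1,x0:x1]
    n,l,st,c=cv2.connectedComponentsWithStats(M);i=1+np.argmax(st[1:,4]);ys,xs=np.where(l==i)
    return cv2.minAreaRect(np.stack([xs,ys],1).astype(np.float32)),np.stack([xs,ys],1),c[i]
# mat
for im,c,roi in((t,ct,(150,180,260,310)),(s,cs,(130,170,260,280))):
    h=cv2.cvtColor(im,cv2.COLOR_BGR2HSV);m=cv2.inRange(h,(60,80,60),(90,255,255))
    m=cv2.morphologyEx(m,cv2.MORPH_CLOSE,np.ones((5,5)))
    r,p,_=blob(im,m,roi);hull=cv2.convexHull(p.astype(np.float32))
    W=np.array([onplane(c,q[0],.004)[:2] for q in hull],np.float32)
    print('mat',cv2.minAreaRect(W))
for im,c,roi in((t,ct,(265,200,335,240)),(s,cs,(255,190,310,235))):
    m=cv2.inRange(im,(0,0,0),(65,65,65));r,p,cen=blob(im,m,roi);print(r,len(p))
    W=np.array([onplane(c,q,.187)[:2] for q in p],np.float32);print('handle',cv2.minAreaRect(W),onplane(c,cen,.187))
```

```text
mat ((0.5599794387817383, 0.10679548233747482), (0.041769903153181076, 0.049327023327350616), 8.69621753692627)Traceback (most recent call last):
  File "<stdin>", line 12, in <module>
  File "<stdin>", line 6, in blob
    return _wrapfunc(a, 'argmax', axis=axis, out=out, **kwds)
    return bound(*args, **kwds)
ValueError: attempt to get argmax of an empty sequence
```

Run:
```python
from h import *
t=cv2.imread('pics/t0.png');s=cv2.imread('pics/s0.png')
print(t[246,201],s[225,195])
ct,cs=cam('top'),cam('scene')
def blob(im,m,roi):
    x0,y0,x1,y1=roi;M=np.zeros_like(m);M[y0:y1,x0:x1]=m[y0:y1,x0:x1]
    n,l,st,c=cv2.connectedComponentsWithStats(M);i=1+np.argmax(st[1:,4]);ys,xs=np.where(l==i)
    return cv2.minAreaRect(np.stack([xs,ys],1).astype(np.float32)),np.stack([xs,ys],1),c[i]
for im,c,roi in((t,ct,(150,180,260,310)),(s,cs,(130,170,260,280))):
    a=im.astype(int);m=((a[...,1]-a[...,2])>30).astype(np.uint8)
    m=cv2.morphologyEx(m,cv2.MORPH_CLOSE,np.ones((5,5)))
    r,p,_=blob(im,m,roi)
    W=np.array([onplane(c,q,.004)[:2] for q in p],np.float32)
    print('mat',cv2.minAreaRect(W))
for im,c,roi in((t,ct,(265,200,335,240)),(s,cs,(255,190,310,235))):
    m=cv2.inRange(im,(0,0,0),(65,65,65));r,p,cen=blob(im,m,roi);print(r,len(p))
    W=np.array([onplane(c,q,.187)[:2] for q in p],np.float32);print('handle',cv2.minAreaRect(W),onplane(c,cen,.187))
```

```text
[147 166 120] [174 202 140]
mat ((0.4911230802536011, 0.04308566451072693), (0.20230714976787567, 0.1563117951154709), 9.406530380249023)
mat ((0.4902358949184418, 0.041658975183963776), (0.2033190280199051, 0.15813671052455902), 9.348506927490234)
((300.0, 221.0), (6.0, 38.0), 90.0) 181
handle ((0.5274357199668884, -0.18648704886436462), (0.08095027506351471, 0.012803609482944012), 88.30557250976562) [ 0.52801904 -0.18732366  0.187     ]
((284.7122802734375, 212.61793518066406), (37.78302001953125, 8.935830116271973), 29.05460548400879) 116
handle ((0.5166788101196289, -0.1991232931613922), (0.08287311345338821, 0.022796999663114548), 88.74129486083984) [ 0.51949547 -0.19733292  0.187     ]
```

```bash
cat >> h.py <<'E'
def go(P,yaw_deg):
    Rt,p=tool(); Rg=R.from_euler('xyz',[np.pi,0,np.radians(yaw_deg)]).as_matrix()
    print('linear',np.round(Rt.T@(np.array(P)-p)/.75,4),'dr',np.round(R.from_matrix(Rt.T@Rg).as_rotvec()/np.pi,4))
E
python3 - <<'E'
from h import *
go([.5,-.187,.33],88.3)
E
```

```text
linear [-0.7111 -0.7011 -0.1968] dr [-3.000e-04  2.000e-04  3.812e-01]
```

```bash
python3 -m crank '{"linear":[[0,0,-0.08],[0,0,-0.16],[-0.06,-0.06,-0.197],[-0.12,-0.12,-0.197],[-0.18,-0.18,-0.197],[-0.24,-0.24,-0.197],[-0.3,-0.3,-0.197],[-0.36,-0.36,-0.197],[-0.42,-0.42,-0.197],[-0.48,-0.48,-0.197],[-0.54,-0.54,-0.197],[-0.6,-0.6,-0.197],[-0.66,-0.66,-0.197],[-0.711,-0.701,-0.197],[-0.711,-0.701,-0.197],[-0.711,-0.701,-0.197],[-0.711,-0.701,-0.197]],"dr":[[0,0,0],[0,0,0],[0,0,0.04],[0,0,0.08],[0,0,0.12],[0,0,0.16],[0,0,0.2],[0,0,0.24],[0,0,0.28],[0,0,0.32],[0,0,0.35],[0,0,0.381],[0,0,0.381],[0,0,0.381],[0,0,0.381],[0,0,0.381],[0,0,0.381]],"hand":[1,1,1,1,1,1,1,1,1,1,1,1,1,1,1,1,1]}'
python3 - <<'E'
from h import *
c=cam('wrist');im=env.read_camera('wrist');cv2.imwrite('pics/w1.png',im)
print(tool()[1],c[2],proj(c,[.5277,-.1867,.19]))
E
```

```text
time_s: 2.22
eef_pos: [0.4998, -0.1856, 0.3304]
ee_rot: [3.141, -0.0, 1.543]
force: [-1.4, -0.3, -0.1]
width: 0.995
finger_force: 0.0
[ 0.49982347 -0.18561245  0.3304783 ] [ 0.50167172 -0.11551856  0.53270064] [284.6373441  179.58312517]
```

View pics/w1.png

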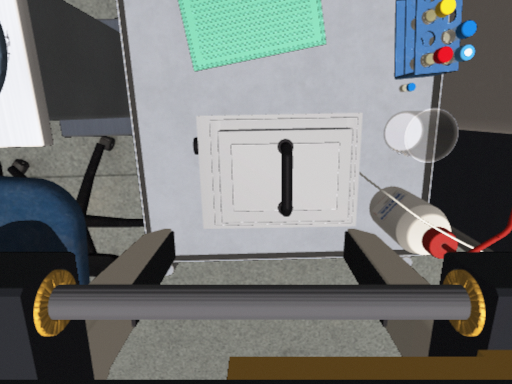

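The wrist view shows the handle bar running from (286,143) to (287,212), with the lid outline around x 198–362, y 114–228. The wash bottle lies to the right at (415,222).

Run:
```python
from h import *
im=cv2.imread('pics/w1.png');c=cam('wrist')
m=np.zeros(im.shape[:2],np.uint8);m[130:222,265:310]=cv2.inRange(im,(0,0,0),(60,60,60))[130:222,265:310]
ys,xs=np.where(m)
W=np.array([onplane(c,q,.187)[:2] for q in zip(xs,ys)],np.float32);print(cv2.minAreaRect(W))
mid=(ys>152)&(ys<203);W=W[mid];print(W.mean(0),np.ptp(W,0)); f=np.polyfit(W[:,1],W[:,0],1);print('axis tilt deg',np.degrees(np.arctan(f[0])))
# lid/bath bright edge lines
for nm,g in(('all',cv2.inRange(im,(165,160,160),(255,255,255))),):
    g[:, :190]=0;g[:,366:]=0;g[:105]=0;g[235:]=0
    ys,xs=np.where(g);print(cv2.minAreaRect(np.array([onplane(c,q,.13)[:2] for q in zip(xs,ys)],np.float32)))
go([.5277,-.1867,.165],88.3)
```

```text
((0.5280492901802063, -0.18631914258003235), (0.0827820673584938, 0.0148018728941679), 89.0448226928711)
[ 0.5300269  -0.18536997] [0.01111746 0.05427851]
axis tilt deg 0.30232663060319853
((0.5244914889335632, -0.19033363461494446), (0.16392798721790314, 0.2307121902704239), 88.48255157470703)
linear [-0.0004  0.0371  0.2207] dr [0.0001 0.     0.0006]
```

```bash
python3 -m crank '{"linear":[[0,0.039,0.04],[0,0.039,0.08],[0,0.039,0.12],[0,0.039,0.16],[0,0.039,0.19],[0,0.039,0.21],[0,0.039,0.2207],[0,0.039,0.2207],[0,0.039,0.2207],[0,0.039,0.2207],[0,0.039,0.2207],[0,0.039,0.2207],[0,0.039,0.2207],[0,0.039,0.2207],[0,0.039,0.2207],[0,0.039,0.2207]],"dr":[[0,0,0],[0,0,0],[0,0,0],[0,0,0],[0,0,0],[0,0,0],[0,0,0],[0,0,0],[0,0,0],[0,0,0],[0,0,0],[0,0,0],[0,0,0],[0,0,0],[0,0,0],[0,0,0]],"hand":[1,1,1,1,1,1,1,1,0,0,0,0,0,0,0,0]}' 30
```

```text
time_s: 4.28
eef_pos: [0.5293, -0.1875, 0.1645]
ee_rot: [-3.141, -0.0, 1.542]
force: [0.3, -0.2, 0.1]
width: 0.189
finger_force: 0.0
```

```bash
python3 -m crank '{"linear":[[0,0,0],[0,0,0],[0,0,0],[0,0,0]],"dr":[[0,0,0],[0,0,0],[0,0,0],[0,0,0]],"hand":[0,0,0,0]}' 30
```

```text
time_s: 4.78
eef_pos: [0.5293, -0.1876, 0.1646]
ee_rot: [-3.142, 0.0, 1.542]
force: [0.7, 0.1, 0.8]
width: 0.005
finger_force: 0.0
```

Run:
```python
from h import *
c=cam('wrist');im=env.read_camera('wrist');s=env.read_camera('scene')
print(proj(c,[.5293,-.187,.184]))
cv2.imwrite('pics/w2.png',np.hstack([im[:,100:450],cv2.resize(s[150:300,220:390],(430,384))]))
```

```text
[258.61076603 231.92801489]
```

View pics/w2.png

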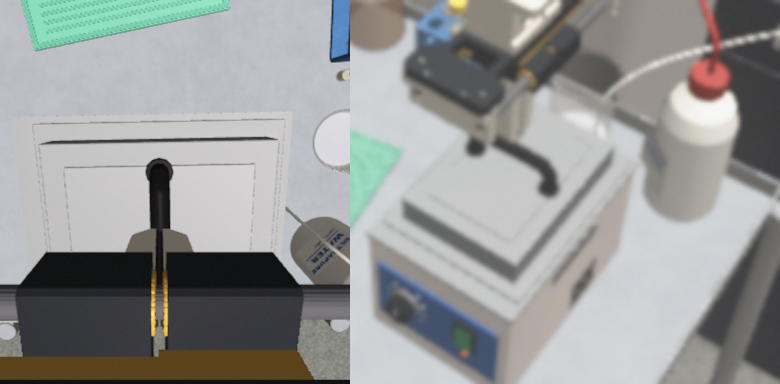

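Run:
```python
from h import *
c=cam('scene');Rt,p=tool();q=proj(c,p)
print('tcp in scene',q,'in crop',350+(q[0]-220)*430/170,(q[1]-150)*384/150)
t=cam('top')
def P(c):
    K,Rw,o=c;return K@np.hstack([Rw.T,(-Rw.T@o)[:,None]])
def tri(a,b,u,v):
    X=cv2.triangulatePoints(P(a),P(b),np.array(u,float),np.array(v,float)).ravel();X=X[:3]/X[3];return X.round(4),(proj(a,X)-u).round(1)
print('mid',tri(t,c,(300,221),(284.7,212.6)))
S=cv2.imread('pics/s0.png');T=cv2.imread('pics/t0.png');W=cv2.imread('pics/w1.png')
for im,roi in((T,(270,205,330,235)),(S,(255,190,310,235)),(W,(265,130,310,222))):
    x0,y0,x1,y1=roi;g=cv2.inRange(im,(0,0,0),(65,65,65))[y0:y1,x0:x1];ys,xs=np.where(g);xs=xs+x0;ys=ys+y0;print(xs.min(),xs.max(),ys.min(),ys.max(), 'at xmin y',ys[xs<=xs.min()+1].mean(),'at xmax y',ys[xs>=xs.max()-1].mean())
Tw=np.array(env.camera_model('wrist')['tool_from_camera']);print(Tw.round(4))
for z in(.16,.17,.18,.19): print(z,[onplane(t,(300,221),z).round(4), onplane(c,(284.7,212.6),z).round(4)])
```

```text
tcp in scene [282.4674992  213.40270464] in crop 508.00602738039817 162.31092387510967
mid (array([ 0.5304, -0.1897,  0.1671]), array([ 0.5, -0.5]))
281 319 218 224 at xmin y 221.5 at xmax y 221.1
267 300 202 225 at xmin y 207.0 at xmax y 221.46153846153845
278 292 140 215 at xmin y 173.38888888888889 at xmax y 175.64285714285714
[[ 1.100e-03 -9.672e-01 -2.540e-01  7.010e-02]
 [ 1.000e+00  9.000e-04  1.000e-03  0.000e+00]
 [-7.000e-04 -2.540e-01  9.672e-01 -2.023e-01]
 [ 0.000e+00  0.000e+00  0.000e+00  1.000e+00]]
0.16 [array([ 0.5301, -0.1891,  0.16  ]), array([ 0.5374, -0.1881,  0.16  ])]
0.17 [array([ 0.5291, -0.1882,  0.17  ]), array([ 0.5297, -0.1925,  0.17  ])]
0.18 [array([ 0.5281, -0.1872,  0.18  ]), array([ 0.5219, -0.1968,  0.18  ])]
0.19 [array([ 0.5271, -0.1862,  0.19  ]), array([ 0.5142, -0.2011,  0.19  ])]
```

Run:
```python
from h import *
s=env.read_camera('scene');t=env.read_camera('top')
a=cv2.resize(s[170:250,240:320],(400,400),interpolation=cv2.INTER_CUBIC);b=cv2.resize(t[180:260,260:340],(400,400),interpolation=cv2.INTER_CUBIC)
p=tool()[1]
for n,im,o in(('scene',a,(240,170)),('top',b,(260,180))):
    q=(proj(cam(n),p)-o)*5+2;cv2.drawMarker(im,tuple(int(v) for v in q),(0,0,255),0,12)
cv2.imwrite('pics/x3.png',np.hstack([a,b]))
```

```text
(no output)
```

View pics/x3.png

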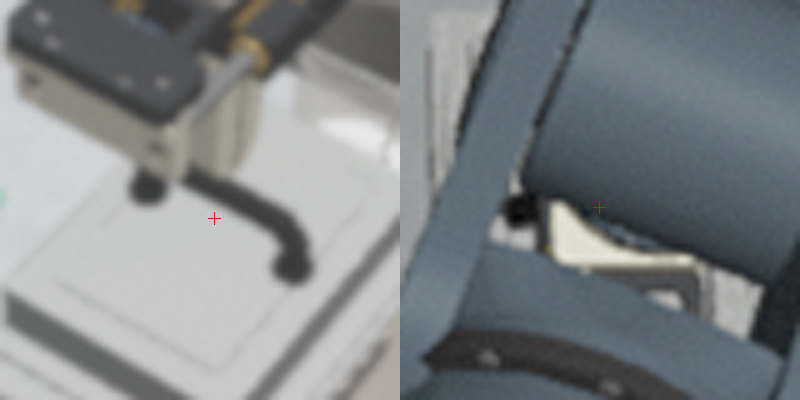

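The fingertips appear near zoomed (210,178) in the scene view, just above the bar and about 8 px above the reported TCP. They closed over the handle. I'll check whether the tip height depends on the opening.

```bash
python3 -m crank '{"linear":[[0,0,-0.03],[0,0,-0.06],[0,0,-0.06],[0,0,-0.06],[0,0,-0.06],[0,0,-0.06]],"dr":[[0,0,0],[0,0,0],[0,0,0],[0,0,0],[0,0,0],[0,0,0]],"hand":[0.5,0.5,0.5,0.5,0.5,0.5]}' 30
python3 - <<'E'
from h import *
p=tool()[1];c=cam('wrist')
w=env.read_camera('wrist');s=env.read_camera('scene')
Rt=tool()[0]
for k in(0,.019):
  for d in(-.0233,.0233):
    P=p-Rt[:,2]*k+Rt[:,1]*d
    for im,cc in((w,c),(s,cam('scene'))):
        cv2.drawMarker(im,tuple(int(round(v)) for v in proj(cc,P)),(0,0,255) if k==0 else (255,0,255),0,7)
q=proj(cam('scene'),p).astype(int)
cv2.imwrite('pics/x4.png',np.hstack([cv2.resize(w[140:300,180:340],(400,400)),cv2.resize(s[q[1]-50:q[1]+40,q[0]-45:q[0]+45],(400,400),interpolation=cv2.INTER_CUBIC)]))
E
```

```text
time_s: 5.72
eef_pos: [0.5291, -0.1875, 0.2089]
ee_rot: [-3.141, -0.0, 1.542]
force: [0.3, 0.1, -0.0]
width: 0.497
finger_force: 0.0
```

View pics/x4.png

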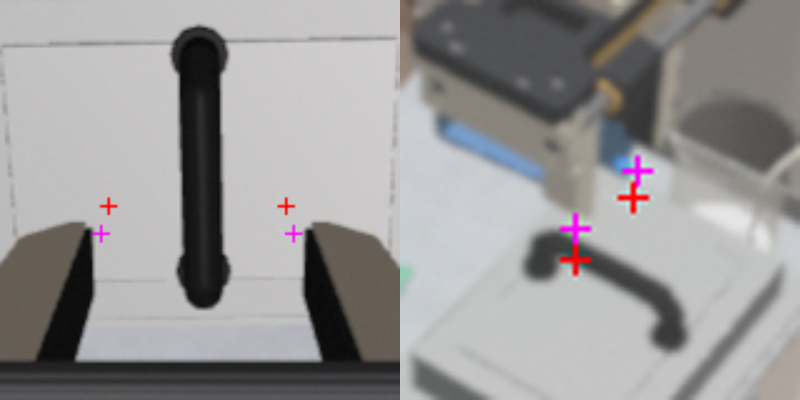

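Both views show the real fingertips well above the reported TCP, by about 25–40 mm: the near finger ends at zoomed (570,212) against the expected (575,259). I'll descend further in steps and check the force.

```bash
python3 -m crank '{"linear":[[0,0,0.03],[0,0,0.06],[0,0,0.08],[0,0,0.09],[0,0,0.095],[0,0,0.095]],"dr":[[0,0,0],[0,0,0],[0,0,0],[0,0,0],[0,0,0],[0,0,0]],"hand":[0.5,0.5,0.5,0.5,0.5,0.5]}' 30
python3 - <<'E'
from h import *
w=env.read_camera('wrist');s=env.read_camera('scene')
cv2.imwrite('pics/x5.png',np.hstack([cv2.resize(w[140:300,180:340],(400,400)),cv2.resize(s[160:250,240:330],(400,400),interpolation=cv2.INTER_CUBIC)]))
E
```

```text
time_s: 6.58
eef_pos: [0.5295, -0.1876, 0.1386]
ee_rot: [3.141, 0.0, 1.542]
force: [-0.5, -0.5, 0.3]
width: 0.498
finger_force: 0.0
```

View pics/x5.png

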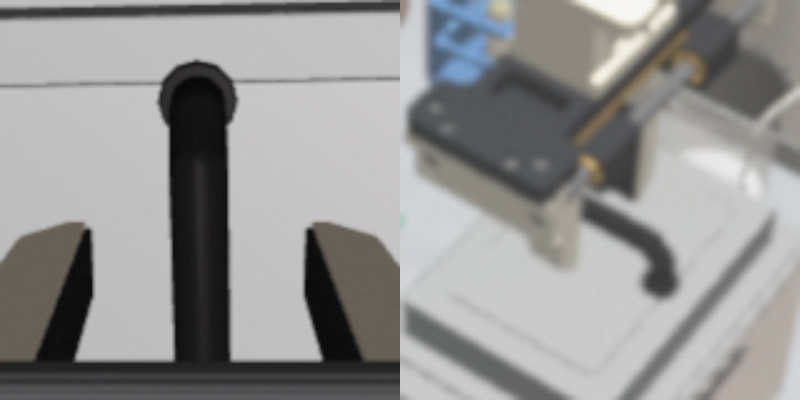

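Run:
```python
from h import *
c=cam('scene')
for z in(.15,.16,.17,.18,.19):print(z,onplane(c,(277.1,220.3),z).round(4), proj(c,[.506,-.195,z]).round(1))
```

```text
0.15 [ 0.5177 -0.1826  0.15  ] [279.  226.5]
0.16 [ 0.5104 -0.1869  0.16  ] [279.2 223.4]
0.17 [ 0.503  -0.1913  0.17  ] [279.4 220.2]
0.18 [ 0.4957 -0.1956  0.18  ] [279.7 217. ]
0.19 [ 0.4884 -0.2     0.19  ] [279.9 213.7]
```

```bash
python3 -m crank '{"linear":[[0,0,0.003],[0,0,0.005],[0,0,0.007],[0,0,0.007],[0,0,0.007],[0,0,0.007],[0,0,0.007],[0,0,0.007],[0,0,0.007],[0,0,0.007],[0,0,0.007]],"dr":[[0,0,0],[0,0,0],[0,0,0],[0,0,0],[0,0,0],[0,0,0],[0,0,0],[0,0,0],[0,0,0],[0,0,0],[0,0,0]],"hand":[0.5,0.5,0.5,0,0,0,0,0,0,0,0]}' 30
```

```text
time_s: 8.05
eef_pos: [0.5294, -0.1876, 0.1331]
ee_rot: [3.141, 0.0, 1.542]
force: [0.6, -0.2, 0.4]
width: 0.12
finger_force: 30.0
```

```bash
python3 -m crank '{"linear":[[0,0,-0.008],[0,0,-0.018],[0,0,-0.03],[0,0,-0.042],[0,0,-0.056],[0,0,-0.072],[0,0,-0.09],[0,0,-0.1],[0,0,-0.1],[0,0,-0.1]],"dr":[[0,0,0],[0,0,0],[0,0,0],[0,0,0],[0,0,0],[0,0,0],[0,0,0],[0,0,0],[0,0,0],[0,0,0]],"hand":[0,0,0,0,0,0,0,0,0,0]}' 35
python3 - <<'E'
from h import *
print(env.read_state()['moment'])
s=env.read_camera('scene');t=env.read_camera('top')
cv2.imwrite('pics/x6.png',np.hstack([s[140:310,180:390],t[130:300,200:380]]))
p=tool()[1];go([.4907,.0423,.24],88.3+9.4+1.2)
E
```

```text
time_s: 9.3
eef_pos: [0.5291, -0.1875, 0.2076]
ee_rot: [-3.141, -0.0, 1.542]
force: [0.8, 0.5, -3.1]
width: 0.12
finger_force: 35.0
[-0.07906282  0.06373671 -0.02415904]
linear [ 0.3047 -0.06   -0.0431] dr [-0.0003 -0.0001 -0.0587]
```

View pics/x6.png

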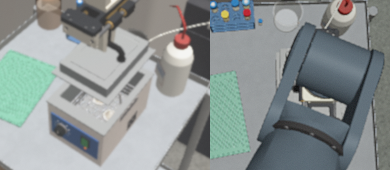

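The lid is lifted clear and level in both crops, and the open bath shows below it. Next, across to the mat.

```bash
python3 -m crank '{"linear":[[0.01,-0.002,0],[0.03,-0.006,0],[0.06,-0.012,0],[0.09,-0.018,0],[0.12,-0.024,0],[0.15,-0.03,0],[0.18,-0.036,0],[0.21,-0.042,0],[0.24,-0.048,0],[0.265,-0.052,0],[0.285,-0.056,0],[0.298,-0.059,0],[0.3035,-0.06,0],[0.3035,-0.06,0],[0.3035,-0.06,0],[0.3035,-0.06,0]],"dr":[[0,0,0],[0,0,-0.005],[0,0,-0.01],[0,0,-0.016],[0,0,-0.022],[0,0,-0.028],[0,0,-0.034],[0,0,-0.04],[0,0,-0.046],[0,0,-0.052],[0,0,-0.057],[0,0,-0.0614],[0,0,-0.0614],[0,0,-0.0614],[0,0,-0.0614],[0,0,-0.0614]],"hand":[0,0,0,0,0,0,0,0,0,0,0,0,0,0,0,0]}' 35
python3 - <<'E'
from h import *
go([.4907,.0413,.030],99.4)
E
```

```text
time_s: 11.4
eef_pos: [0.491, 0.0409, 0.208]
ee_rot: [-3.142, 0.0, 1.734]
force: [-0.5, -0.4, -2.0]
width: 0.114
finger_force: 35.0
linear [ 5.000e-04 -2.000e-04  2.374e-01] dr [-0.      0.     -0.0002]
```

```bash
python3 -m crank '{"linear":[[0,0,0.01],[0,0,0.03],[0,0,0.06],[0,0,0.09],[0,0,0.12],[0,0,0.15],[0,0,0.18],[0,0,0.205],[0,0,0.225],[0,0,0.238],[0,0,0.245],[0,0,0.249],[0,0,0.252],[0,0,0.2535],[0,0,0.2545],[0,0,0.2545]],"dr":[[0,0,0],[0,0,0],[0,0,0],[0,0,0],[0,0,0],[0,0,0],[0,0,0],[0,0,0],[0,0,0],[0,0,0],[0,0,0],[0,0,0],[0,0,0],[0,0,0],[0,0,0],[0,0,0]],"hand":[0,0,0,0,0,0,0,0,0,0,0,0,0,0,0,0]}' 35
```

```text
time_s: 13.4
eef_pos: [0.491, 0.0413, 0.0173]
ee_rot: [3.141, 0.0, 1.735]
force: [-0.0, 0.2, -2.7]
width: 0.124
finger_force: 35.0
```

Still hanging free (-2.7 N). I'll lower in half-millimetre steps to contact.

```bash
python3 -m crank '{"linear":[[0,0,0.0007],[0,0,0.0014],[0,0,0.0021],[0,0,0.0028],[0,0,0.0028]],"dr":[[0,0,0],[0,0,0],[0,0,0],[0,0,0],[0,0,0]],"hand":[0,0,0,0,0]}' 35
```

```text
time_s: 14.02
eef_pos: [0.4909, 0.0413, 0.0151]
ee_rot: [-3.142, -0.0, 1.735]
force: [-1.0, 0.7, -2.1]
width: 0.119
finger_force: 35.0
```

```bash
python3 -m crank '{"linear":[[0,0,0.0007],[0,0,0.0014],[0,0,0.002],[0,0,0.002]],"dr":[[0,0,0],[0,0,0],[0,0,0],[0,0,0]],"hand":[0,0,0,0]}' 35
```

```text
time_s: 14.52
eef_pos: [0.491, 0.0413, 0.015]
ee_rot: [3.141, 0.0, 1.735]
force: [-8.4, 0.0, 20.9]
width: 0.119
finger_force: 35.0
```

Touching down. I'll ease off, release slowly, then rise.

```bash
python3 -m crank '{"linear":[[0,0,-0.0012],[0,0,-0.0016],[0,0,-0.0016],[0,0,-0.0016],[0,0,-0.0016],[0,0,-0.0016],[0,0,-0.0016],[0,0,-0.03],[0,0,-0.07],[0,0,-0.13],[0,0,-0.2],[0,0,-0.27],[0,0,-0.32],[0,0,-0.32],[0,0,-0.32]],"dr":[[0,0,0],[0,0,0],[0,0,0],[0,0,0],[0,0,0],[0,0,0],[0,0,0],[0,0,0],[0,0,0],[0,0,0],[0,0,0],[0,0,0],[0,0,0],[0,0,0],[0,0,0]],"hand":[0,0,0.2,0.3,0.4,0.45,0.45,0.45,0.45,0.45,0.45,0.45,0.45,0.45,0.45]}' 35
python3 - <<'E'
from h import *
go([.48,-.187,.33],88.4)
E
```

```text
time_s: 16.4
eef_pos: [0.4904, 0.0413, 0.2527]
ee_rot: [-3.14, -0.0, 1.735]
force: [0.5, -0.7, -0.5]
width: 0.45
finger_force: 0.0
linear [-0.298  -0.0635 -0.103 ] dr [-0.0004 -0.      0.0611]
```

```bash
python3 -m crank '{"linear":[[-0.04,-0.01,-0.05],[-0.1,-0.02,-0.1],[-0.17,-0.03,-0.1],[-0.24,-0.05,-0.1],[-0.298,-0.063,-0.1],[-0.298,-0.063,-0.1],[-0.298,-0.063,-0.1],[-0.298,-0.063,-0.1]],"dr":[[0,0,0.01],[0,0,0.02],[0,0,0.035],[0,0,0.05],[0,0,0.061],[0,0,0.061],[0,0,0.061],[0,0,0.061]],"hand":[0.5,0.5,0.5,0.5,0.5,0.5,0.5,0.5]}' 35
python3 - <<'E'
from h import *
s=env.read_camera('scene');t=env.read_camera('top');w=env.read_camera('wrist')
cv2.imwrite('pics/s7.png',s);cv2.imwrite('pics/t7.png',t);cv2.imwrite('pics/w7.png',w)
a=np.zeros((600,800,3),np.uint8)
a[:384,:512]=w;a[:288,512:]=cv2.resize(t[150:300,150:300],(288,288));a[290:578,512:]=cv2.resize(s[150:300,150:300],(288,288))
cv2.imwrite('pics/x7.png',a)
E
```

```text
time_s: 17.4
eef_pos: [0.4808, -0.186, 0.3282]
ee_rot: [-3.141, -0.0, 1.545]
force: [0.2, -0.3, -0.3]
width: 0.497
finger_force: 0.0
```

View pics/x7.png

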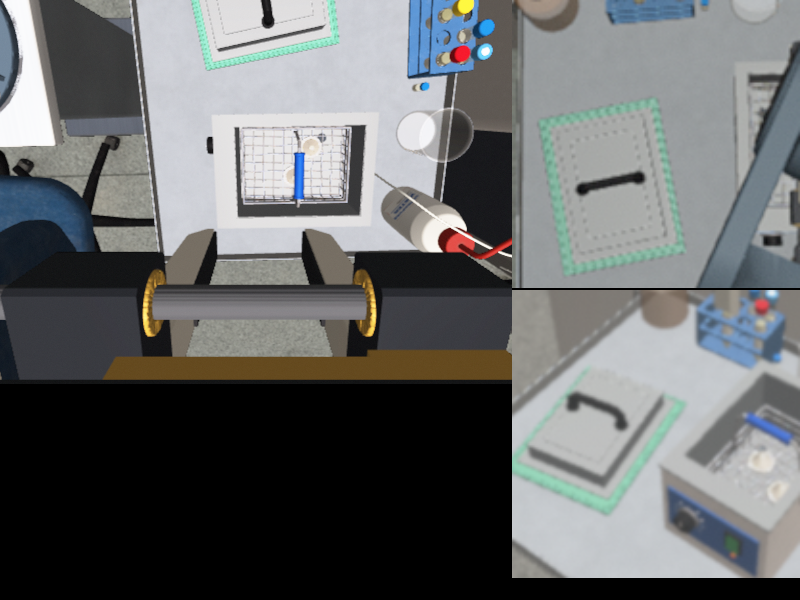

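The lid lies square and central on the mat. In the wrist view the blue sleeve runs from (299,152) to (299,200), and the basket with both cones sits in the tank.

Run:
```python
from h import *
w=cv2.imread('pics/w7.png');s=cv2.imread('pics/s7.png')
cw,cs=cam('wrist'),cam('scene')
r=[]
for im,roi in((w,(280,140,320,210)),(s,(262,200,310,240))):
    x0,y0,x1,y1=roi;h=cv2.cvtColor(im,cv2.COLOR_BGR2HSV);m=cv2.inRange(h,(105,130,60),(125,255,255));M=np.zeros_like(m);M[y0:y1,x0:x1]=m[y0:y1,x0:x1]
    n,l,st,c=cv2.connectedComponentsWithStats(M);i=1+np.argmax(st[1:,4]);print(st[i],c[i]);ys,xs=np.where(l==i);q=cv2.minAreaRect(np.stack([xs,ys],1).astype(np.float32));print(q)
    r.append(q[0])
    if len(r)==1:
        W=np.array([onplane(cw,p,.141)[:2] for p in zip(xs,ys)],np.float32);print(cv2.minAreaRect(W))
def P(c):
    K,Rw,o=c;return K@np.hstack([Rw.T,(-Rw.T@o)[:,None]])
X=cv2.triangulatePoints(P(cw),P(cs),np.array(r[0]),np.array(r[1])).ravel();X=X[:3]/X[3];print(X,proj(cw,X)-r[0],proj(cs,X)-r[1])
for z in (.137,.141):print(z,onplane(cw,r[0],z),onplane(cs,r[1],z))
# tank mouth dark/bath rim outer, in wrist view
g=cv2.inRange(w,(165,160,160),(255,255,255));g[:,:205]=0;g[:,385:]=0;g[:105]=0;g[240:]=0
n,l,st,c=cv2.connectedComponentsWithStats(g);i=1+np.argmax(st[1:,4]);ys,xs=np.where(l==i)
print('bath',st[i],cv2.minAreaRect(np.array([onplane(cw,q,.13)[:2] for q in zip(xs,ys)],np.float32)))
for nm,im,c,roi in(('lid',cv2.imread('pics/t7.png'),cam('top'),(170,225,235,260)),):
    x0,y0,x1,y1=roi;m=cv2.inRange(im,(0,0,0),(65,65,65))[y0:y1,x0:x1];ys,xs=np.where(m);print('lid handle',cv2.minAreaRect(np.array([onplane(c,(x+x0,y+y0),.069)[:2] for x,y in zip(xs,ys)],np.float32)))
```

```text
[294 153  11  46 415] [298.9060241  175.42409639]
((298.9659118652344, 175.49923706054688), (9.08856201171875, 45.215599060058594), 1.3019527196884155)
((0.5297490358352661, -0.19296415150165558), (0.055878520011901855, 0.011243303306400776), 89.2607650756836)
[273 215  22  14  95] [283.4        221.36842105]
((283.15283203125, 221.21971130371094), (23.782991409301758, 3.910626173019409), 28.610458374023438)
[ 0.52899141 -0.1914684   0.14260269] [-0.53512829 -0.53990175] [ 0.2435596  -0.06498986]
0.137 [ 0.53032103 -0.19324735  0.137     ] [ 0.5326892  -0.18881082  0.137     ]
0.141 [ 0.52983791 -0.19246443  0.141     ] [ 0.52972532 -0.19048059  0.141     ]
bath [  205   105   180   135 19270] ((0.5283052325248718, -0.1945982277393341), (0.17016980051994324, 0.2355620563030243), 88.53209686279297)
lid handle ((0.48979005217552185, 0.03694882243871689), (0.010931936092674732, 0.08183293044567108), 9.976804733276367)
```

```bash
python3 -m crank '{"linear":[[-0.0057,0.03,0.02],[-0.0057,0.065,0.06],[-0.0057,0.065,0.12],[-0.0057,0.065,0.17],[-0.0057,0.065,0.2],[-0.0057,0.065,0.215],[-0.0057,0.065,0.215]],"dr":[[0,0,0],[0,0,0],[0,0,0],[0,0,0],[0,0,0],[0,0,0],[0,0,0]],"hand":[0.5,0.5,0.5,0.5,0.5,0.5,0.5]}' 30
python3 - <<'E'
from h import *
w=env.read_camera('wrist');c=cam('wrist');p=tool()[1]
h=cv2.cvtColor(w,cv2.COLOR_BGR2HSV);m=cv2.inRange(h,(105,130,60),(125,255,255));m[:,:220]=0;m[:,300:]=0;m[:130]=0;m[265:]=0
n,l,st,cc=cv2.connectedComponentsWithStats(m);i=1+np.argmax(st[1:,4]);ys,xs=np.where(l==i);print(st[i])
W=np.array([onplane(c,q,.141)[:2] for q in zip(xs,ys)],np.float32);print(cv2.minAreaRect(W),p)
s=env.read_camera('scene')
cv2.imwrite('pics/x8.png',np.hstack([w[120:300,160:380],s[150:330,220:390]]))
E
```

```text
time_s: 18.42
eef_pos: [0.5294, -0.1923, 0.1673]
ee_rot: [-3.141, -0.0, 1.543]
force: [0.2, -0.6, 0.1]
width: 0.5
finger_force: 0.0
[ 249  172   20   77 1184]
((0.5298163890838623, -0.19338653981685638), (0.058723002672195435, 0.012924810871481895), 89.63499450683594) [ 0.5297123  -0.19256025  0.16800788]
```

View pics/x8.png

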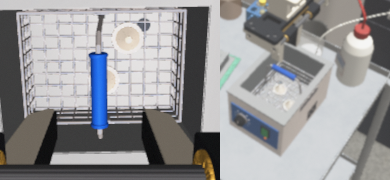

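The sleeve is centred between the open fingers (wrist crop x≈99, rows 53–130). I'll descend and pinch.

```bash
python3 -m crank '{"linear":[[0,0,0.02],[0,0,0.045],[0,0,0.07],[0,0,0.088],[0,0,0.098],[0,0,0.1033],[0,0,0.1033],[0,0,0.1033],[0,0,0.1033],[0,0,0.1033],[0,0,0.1033],[0,0,0.1033],[0,0,0.1033],[0,0,0.1033],[0,0,0.1033]],"dr":[[0,0,0],[0,0,0],[0,0,0],[0,0,0],[0,0,0],[0,0,0],[0,0,0],[0,0,0],[0,0,0],[0,0,0],[0,0,0],[0,0,0],[0,0,0],[0,0,0],[0,0,0]],"hand":[0.5,0.5,0.5,0.5,0.5,0.5,0.4,0.3,0.2,0.15,0,0,0,0,0]}' 40
```

```text
time_s: 20.4
eef_pos: [0.5294, -0.1926, 0.09]
ee_rot: [3.141, 0.0, 1.543]
force: [-0.3, 0.3, 2.9]
width: 0.117
finger_force: 40.0
```

```bash
python3 -m crank '{"linear":[[0,0,-0.004],[0,0,-0.01],[0,0,-0.018],[0,0,-0.026],[0,0,-0.034],[0,0,-0.04],[0,0,-0.04]],"dr":[[0,0,0],[0,0,0],[0,0,0],[0,0,0],[0,0,0],[0,0,0],[0,0,0]],"hand":[0,0,0,0,0,0,0]}' 40
```

```text
time_s: 21.28
eef_pos: [0.5295, -0.1927, 0.1202]
ee_rot: [3.141, 0.0, 1.543]
force: [-0.6, 0.3, -2.2]
width: 0.118
finger_force: 40.0
```

```bash
python3 -m crank '{"linear":[[0,0,-0.006],[0,0,-0.016],[0,0,-0.03],[0,0,-0.046],[0,0,-0.062],[0,0,-0.078],[0,0,-0.094],[0,0,-0.11],[0,0,-0.126],[0,0,-0.14],[0,0,-0.151],[0,0,-0.157],[0,0,-0.16],[0,0,-0.16],[0,0,-0.16],[0,0,-0.16]],"dr":[[0,0,0],[0,0,0],[0,0,0],[0,0,0],[0,0,0],[0,0,0],[0,0,0],[0,0,0],[0,0,0],[0,0,0],[0,0,0],[0,0,0],[0,0,0],[0,0,0],[0,0,0],[0,0,0]],"hand":[0,0,0,0,0,0,0,0,0,0,0,0,0,0,0,0]}' 40
python3 - <<'E'
from h import *
w=env.read_camera('wrist');s=env.read_camera('scene')
cv2.imwrite('pics/x9.png',np.hstack([w[90:300,140:400],cv2.resize(s[150:290,200:360],(480,420))[:210*2][:420][::1][:420,:480][::2,::1][:210]*0+cv2.resize(s[150:290,200:360],(480,210))]))
a=cv2.resize(s[160:290,220:350],(520,520),interpolation=cv2.INTER_CUBIC);b=np.zeros((520,260,3),np.uint8);b[:210]=w[90:300,140:400]
q=(proj(cam('scene'),[.529,-.192,.18])-(220,160))*4;cv2.drawMarker(a,tuple(int(v) for v in q),(0,0,255),0,10)
cv2.imwrite('pics/x10.png',np.hstack([b,a]))
E
```

```text
time_s: 23.28
eef_pos: [0.5293, -0.1925, 0.2397]
ee_rot: [-3.141, -0.0, 1.543]
force: [0.1, 1.2, -3.9]
width: 0.117
finger_force: 40.0
```

View pics/x10.png

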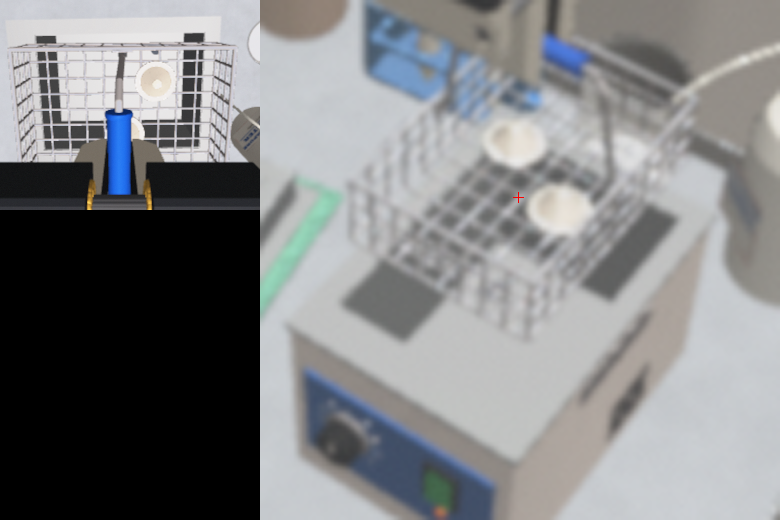

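The basket hangs with both cones inside. Its bottom corners show at zoomed (352,235) and (527,338), and its centre sits on the predicted mark. One quick level check against those corners before handing in.

Run:
```python
from h import *
c=cam('scene');y=np.radians(-1.5);B=lambda v:np.array([.529+v[0]*np.cos(y)-v[1]*np.sin(y),-.192+v[0]*np.sin(y)+v[1]*np.cos(y),.18+v[2]])
for v in((-.076,.054,0),(-.076,-.054,0),(-.076,.054,.045),(-.076,-.054,.045),(.076,-.054,.045)):
    q=(proj(c,B(v))-(220,160))*4;print(v,(q+(260,0)).round())
```

```text
(-0.076, 0.054, 0) [344. 239.]
(-0.076, -0.054, 0) [522. 344.]
(-0.076, 0.054, 0.045) [342. 178.]
(-0.076, -0.054, 0.045) [528. 285.]
(0.076, -0.054, 0.045) [697.  98.]
```

The corners match a level basket at z = 0.18 m, to within about 2–4 mm.

```bash
python3 -c "
from rig import env
print(env.job_done())"
```

```text
the job is handed in; nothing more can be done
None
```

I handed the job in at about 23 s: the lid lies flat and central on the green mat, and the basket with both cones is held level and still about 5 cm above the open bath's rim, though the first pinch at the lid closed on air and had to be redone about 30 mm lower.

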